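# Draw the bottom slide tray from under the stack and seat it at the stop

## Task

Pinch the aluminium slide tray by its upright tab and draw it out along its rails from under the two slide boxes and the jar, leaving that stack standing untouched and disturbing nothing else. Slide the tray flat along the counter to the wooden stop bar, press its front edge squarely against the middle of the bar for a moment, and let go. It carries glass slides: feel your way, firm but gentle, never forcing it against rails or bar.

Things in the scene. Friction and masses are not known exactly. Their poses are not given: they have to be found in the camera images.
- tray: Loose aluminium slide tray, about 0.35 kg: plate 200 long (x), 70 wide (y), 10 thick, flat on the counter, its rear half under the stack. Origin: centre of its underside. -x is its front end, the way it is drawn; front edge at x = -100. It lies in the rails slightly askew (up to 0.01 rad). Once clear, sliding it takes about 3 to 8 N. Keep it flat.
- tray_tab (a point): Top centre of the upright tab by which the tray is gripped, at x = -62, 46 mm above the counter. The tab is 26 long (x), 12 thick (y) and rises from the plate's top (z = 10) to z = 46; pinch its two flat faces (closing along y) from above. The stack begins about 60 mm behind it. Axes as the tray's.
- tray_front (a point): Middle of the tray's front edge, 5 mm above the counter; axes as the tray's.
- rack: Fixed wooden rack: two rails along x (-70 to 60), 6 high, 22 wide, 74 mm apart (2 mm play each side of the tray). A post 36 high on each rail (x -64 to -52) holds the lower box back. Origin: on the counter, mid between rails; -x is the way out. Tray clear when its origin is beyond x = -175; the stack then sinks 4 mm on to the rails. The tray may press on it with 8 N at most.
- box_low: Loose lower slide box, grey plastic, 100 (x) x 112 (y) x 34 high, about 0.2 kg, lying on the tray just behind the rack's posts. Origin: centre of its underside.
- box_high: Loose upper slide box, like the lower one, on top of it. Origin: centre of its underside.
- jar: Loose small glass jar with a lid, 52 across, 70 high, about 0.16 kg, standing on the upper box, its top about 148 mm above the counter. Origin: centre of its underside.
- stop: Fixed stop: steel foot (x -100 to -55, 22 high) carrying a wooden bar 140 long (y), 14 thick, 18 high. +x faces the coming tray. Origin: on the counter, middle of the bar's nominal face; the bar is clamped up to 12 mm nearer or farther in x, not measured: find it by touch. Rigid; press with 3 N or more for 0.3 s, never above 16 N. Tray seated: front edge flat on the face, both x axes parallel.
- jar_b: Bystander: loose glass jar with a lid, 60 across, 85 high. Origin: centre of its underside.
- dish: Bystander: loose clear petri dish, 94 across, 15 high. Origin: centre of its underside.
- dropper: Bystander: loose amber dropper bottle, 32 across, 75 high. Origin: centre of its underside.
Things that resemble listed ones, but are neither listed nor needed, are in the scene too. Of the things that look like the tray, take the one that is nearest to the robot's base at the start. What is shaped like the box_low but blue is not meant.

How it is judged:
By the outcome, as a careful person would: the job done as asked, in the order asked, and still so for the second after the job is handed in, with the robot touching nothing.
It also fails if it takes over 72 s, if anything falls off the work surface, if the arm or the gripper's body presses on something with over 40 N, if the wrist force passes 120 N, or if a joint passes its speed limit or range.

## Robot

A 7-joint arm with a two-finger parallel gripper is mounted at the origin on the work surface. World frame = base frame: x ahead of the robot, y to its left, z up, the work surface at z = 0. Lengths are in m, angles in rad, forces in N, time in s.
With the tool pointing down it reaches from about 0.425 to 0.875 m from the base axis. Payload 4.7 kg.
Tool frame: the origin (TCP) lies at the very end of the fingers, on their centre line; the grasp point (between the pads) lies 19 mm behind it; z points along the fingers, y is the line along which they close (so a half turn about z gives the same grasp; the last joint's range is limited). The gripper opens to 87 mm and grips with 3 to 60 N. Pads are 19 mm wide; open, the fingers measure 117 mm over their backs; the gripper's body (75 mm by 190 mm) begins 51 mm behind the grasp point.
Start: joints at [-1.311, 0.321, -0.07, 1.45, 0.023, 1.371, -0.057], TCP at [0.158, 0.63, 0.223] pointing down, gripper open.
Joint ranges: [-2.86, 2.86], [-0.3, 2.09], [-1.38, 1.24], [0.06, 2.45], [-1.56, 4.7], [0.09, 2.05], [-2.69, 2.69]. Speed limits (rad/s): [2.57, 2.57, 3.14, 3.14, 3.14, 3.14, 3.14].

## Interface

Orientations are given as a rotation vector (axis times angle).
In Python, from station import status, grab_frame, calibration, job gives the robot as it stands.
- The arm moves only by the tool play_rows, never from a script. Its argument "moves" is a list that holds one entry, the list of rows, each a list of 7 numbers: the shift along the tool's x, y, z scaled (see below), then the turn, a rotation vector about the tool's x, y, z scaled (see below), then the opening, from 0 (shut) to 1 (fully open). A call has 1 to 8 rows; each row shifts and turns the commanded pose from where the row before left it, along the tool's axes as they then stand; what a row does not reach is not made up. The controller multiplies each number of a shift by 40 mm and each number of a turn by 8 degrees. A row lasts 1/8 s, in which the tool goes at most 62.5 mm and 10.7 degrees, less where a joint would pass 70% of its speed; a pose out of reach is approached as far as the arm can. A call with a number of a shift or a turn outside -1 to 1 is refused whole. A call with a gripper value outside its range is refused whole. The fingers move at their own pace and stop on an object; the grip force is fixed at half the most. Time passes only in rows, so rows that do not move let the fingers close. It gives the time, the measured TCP pose, the force, the opening and the grip force at its end, in the units of the state.
- status.read_state(): the state, without advancing time (a new reading comes with each control period).
- grab_frame(name): name is "scene" or "side" or "wrist"; returns (picture, depth): 400x640x3 uint8, red, green, blue; 400x640 float32, m along the optical axis (not along the pixel's ray), 0 where there is no reading.
- calibration(name): a dict with "fx", "fy", "cx", "cy" (pixels), "extrinsics" (4x4, takes a point from camera to world coordinates). Camera axes: x right, y down, z forward; pixel columns grow to the right and rows downward; lengths in m; the calibration is good to about 2 mm. A picture is of the moment at which its call begins: read the wrist's pose just before it. calibration takes no time and is no camera call; for the wrist camera it gives the pose at the moment of the call.
- job.finish_job(): hands the job in; it is judged then, once.
The state is a dict: "t": time; "q": joint angles; "qvel": joint speeds; "joint_efforts": joint torques, N m; "ee_pos": TCP position; "eef_rot": TCP orientation; "wrist_force": force on the tool from outside, world axes, zero at the start; "moment": the same for the moment, N m; "finger_gap": finger opening in m; "finger_force": force on a finger pad.
Only numpy, scipy, OpenCV 4.12 (cv2) and the standard library are available. Lean on these libraries where they do the work, as an engineer would, in place of code of your own. Each camera call takes 0.05 s, during which the arm holds its last target. There are 200 camera calls.

## Working session

There is one attempt and no reset: what is moved stays moved. The work goes in short steps, Python scripts to look and compute and a tool call to move; the robot and the scene stay as the last step left them, time stands still between calls to the robot, and variables do not carry over. Pictures are saved under pics/ and viewed, at most 10 in all, crops included, and the job is handed in when it is done.

Besides the shell and the picture viewer there is one more tool, called after "Call:" by a JSON object that holds its "name" and its "arguments". play_rows: Moves the arm, as the interface text tells. Its arguments: {"type":"object","properties":{"moves":{"type":"array"}},"required":["moves"]}

```bash
mkdir -p pics; ls; cat > h.py <<'E'
import numpy as np, cv2
from station import status, grab_frame, calibration, job
def cloud(d,c):
    v,u=np.mgrid[:d.shape[0],:d.shape[1]]
    P=np.stack([(u-c['cx'])/c['fx']*d,(v-c['cy'])/c['fy']*d,d],-1)
    E=np.array(c['extrinsics']); return P@E[:3,:3].T+E[:3,3]
def take(n,tag):
    c=calibration(n); im,d=grab_frame(n)
    cv2.imwrite(f'pics/{tag}.png',im[:,:,::-1]); P=cloud(d,c); np.savez(f'{tag}.npz',im=im,d=d,P=P,E=c['extrinsics'],K=[c['fx'],c['fy'],c['cx'],c['cy']])
    return im,d,P,c
E
python3 - <<'E'
from h import *
print(status.read_state())
for n in ['scene','side']:
    im,d,P,c=take(n,n+'0'); print(n,c['fx'],np.round(c['extrinsics'],3).tolist())
E
```

```text
pics
{'t': 0.0, 'q': array([-1.31088313,  0.32183814, -0.0700789 ,  1.45166306,  0.02261531,
        1.37077559, -0.05693083]), 'qvel': array([ 3.92012351e-04,  9.67383237e-04, -1.17712205e-03,  1.13936717e-03,
        1.07481914e-03, -9.19805630e-04, -2.25991346e-05]), 'joint_efforts': array([ 3.17886761e-04, -4.91275370e+01, -4.03599562e-01, -3.12531137e+01,
       -6.39740028e-02,  4.36791277e-02,  1.74904685e-04]), 'ee_pos': array([0.15809955, 0.62992146, 0.22145762]), 'eef_rot': array([-3.85140904e-01, -3.11777324e+00,  2.97407456e-03]), 'wrist_force': array([-0.61336362,  0.45005813,  0.54821242]), 'moment': array([-0.024027  , -0.01006726,  0.02762987]), 'finger_force': 0.0, 'finger_gap': 0.0869649764175932}
scene 361.93401500614283 [[0.127, 0.667, -0.734, 1.159], [0.992, -0.079, 0.101, -0.116], [0.009, -0.741, -0.672, 0.616], [0.0, 0.0, 0.0, 1.0]]
side 479.9221461506364 [[0.686, -0.539, 0.489, 0.009], [-0.728, -0.502, 0.468, -0.57], [-0.007, -0.676, -0.736, 0.941], [0.0, 0.0, 0.0, 1.0]]
```

View pics/scene0.png

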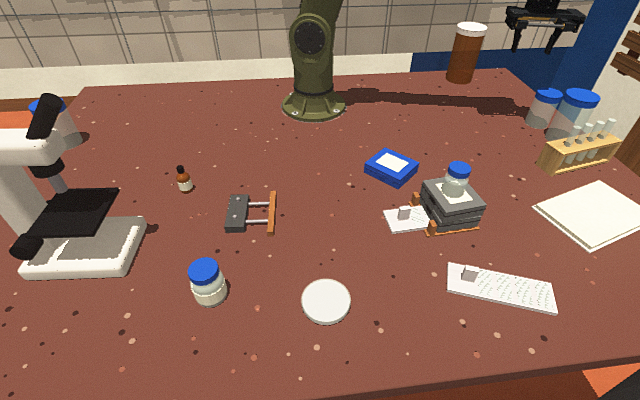

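View pics/side0.png

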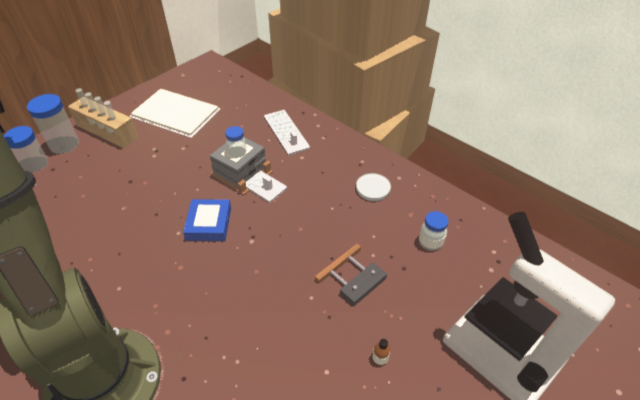

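The scene view shows the tray front with its tab at (404,213), posts at (416,200) and (432,228), the stack at (452,200), the bar at (272,212), the dish at (326,301) and jar_b at (207,283). In the side view the tab is at (267,182) and the bar at (338,262). Next I'll measure these points.

```bash
cat > m.py <<'E'
from h import *
for n,boxes in [('scene0',dict(tray=(380,195,440,240),bar=(262,185,282,240),dish=(295,275,355,328),jarb=(185,255,232,308),drop=(170,160,200,197),foot=(220,190,255,236),stack=(418,160,490,236))),('side0',dict(tray=(240,165,292,205),bar=(312,240,365,284),stack=(205,125,268,190)))]:
    z=np.load(n+'.npz'); im,P=z['im'].astype(int),z['P']; hsv=cv2.cvtColor(z['im'],cv2.COLOR_RGB2HSV)
    for k,(a,b,c,d) in boxes.items():
        p=P[b:d,a:c].reshape(-1,3); h=hsv[b:d,a:c].reshape(-1,3)
        def show(t,m,):
            q=p[m]; 
            if len(q)<5: print(n,k,t,len(q)); return
            (cc,s,ang)=cv2.minAreaRect(q[:,:2].astype(np.float32))
            print(n,k,t,len(q),'mean',q.mean(0).round(3),'rect',np.round(cc,3),np.round(s,3),round(ang,1),'z',np.percentile(q[:,2],[2,50,98]).round(3))
        w=(h[:,1]<60)&(h[:,2]>110)
        if k=='tray':
            show('plate',w&(p[:,2]>.004)&(p[:,2]<.018)); show('tab',(h[:,1]<70)&(p[:,2]>.025)&(p[:,2]<.055)); show('tabtop',(h[:,1]<70)&(p[:,2]>.041)&(p[:,2]<.05))
        elif k=='bar': show('wood',(h[:,0]<20)&(h[:,1]>100)&(p[:,2]>.012)&(p[:,2]<.06));show('top',(p[:,2]>.02)&(p[:,2]<.06))
        elif k=='stack':
            show('boxtop',(p[:,2]>.072)&(p[:,2]<.084)&(h[:,1]<80)); show('lid',(p[:,2]>.14)); show('posts',(h[:,0]<20)&(h[:,1]>120)&(p[:,2]>.03)&(p[:,2]<.042))
        else: show('all',p[:,2]>.008)
E
python3 m.py
```

```text
scene0 tray plate 822 mean [0.593 0.158 0.01 ] rect [0.586 0.162] [0.076 0.102] 4.0 z [0.006 0.011 0.014]
scene0 tray tab 346 mean [0.593 0.188 0.039] rect [0.593 0.175] [0.107 0.076] 6.1 z [0.026 0.04  0.054]
scene0 tray tabtop 126 mean [0.593 0.181 0.045] rect [0.598 0.175] [0.086 0.075] 7.7 z [0.041 0.045 0.05 ]
scene0 bar wood 262 mean [ 0.537 -0.156  0.018] rect [ 0.532 -0.156] [0.015 0.139] 86.2 z [0.015 0.018 0.02 ]
scene0 bar top 16 mean [ 0.546 -0.158  0.02 ] rect [ 0.537 -0.156] [0.011 0.105] 85.6 z [0.02  0.02  0.021]
scene0 dish all 1806 mean [ 0.791 -0.06   0.021] rect [ 0.949 -0.063] [0.093 0.423] 88.5 z [0.011 0.016 0.018]
scene0 jarb all 1466 mean [ 0.756 -0.27   0.068] rect [ 0.93  -0.188] [0.476 0.06 ] 24.8 z [0.011 0.066 0.087]
scene0 drop all 298 mean [ 0.431 -0.365  0.049] rect [ 0.785 -0.252] [0.796 0.032] 17.8 z [0.01  0.042 0.077]
scene0 foot all 793 mean [ 0.54  -0.232  0.028] rect [ 0.815 -0.195] [0.701 0.074] 7.0 z [0.01  0.022 0.031]
scene0 stack boxtop 1072 mean [0.601 0.251 0.078] rect [0.584 0.259] [0.113 0.102] 7.2 z [0.073 0.078 0.081]
scene0 stack li
[... 347 characters left out ...]
rect [0.575 0.188] [0.09  0.075] 65.5 z [0.026 0.039 0.054]
side0 tray tabtop 76 mean [0.581 0.175 0.046] rect [0.576 0.173] [0.055 0.077] 7.9 z [0.041 0.046 0.05 ]
side0 bar wood 343 mean [ 0.526 -0.156  0.017] rect [ 0.529 -0.155] [0.016 0.14 ] 86.2 z [0.013 0.017 0.021]
side0 bar top 141 mean [ 0.527 -0.209  0.022] rect [ 0.537 -0.194] [0.087 0.116] 90.0 z [0.02  0.022 0.025]
side0 stack boxtop 721 mean [0.572 0.246 0.078] rect [0.582 0.259] [0.117 0.103] 5.9 z [0.073 0.078 0.082]
side0 stack lid 212 mean [0.538 0.195 0.203] rect [ 0.292 -0.141] [1.027 0.045] 54.1 z [0.141 0.148 0.941]
side0 stack posts 41 mean [0.576 0.198 0.036] rect [0.585 0.198] [0.113 0.015] 3.3 z [0.032 0.036 0.039]
```

```bash
cat >> h.py <<'E'
from scipy.spatial.transform import Rotation as Ro
def go(target,yaw_y=None):
    """shift in rows units (tool frame, /40mm) and turn about tool z (/8deg) for tool-y heading yaw_y (deg, mod 180), plus tilt"""
    s=status.read_state(); R=Ro.from_rotvec(s['eef_rot']).as_matrix(); 
    sh=R.T@(np.array(target)-s['ee_pos'])/.04
    print('t',round(s['t'],2),'pos',s['ee_pos'].round(4),'F',s['wrist_force'].round(2),'gap',round(s['finger_gap'],4),'shift units',sh.round(2))
    print('R',R.round(3).tolist(),'y-heading',np.degrees(np.arctan2(R[1,1],R[0,1])).round(2))
    if yaw_y is not None:
        a=np.radians(yaw_y); y=np.array([np.cos(a),np.sin(a),0]); y*=np.sign(y@R[:,1]); z=np.array([0,0,-1.]); T=np.stack([np.cross(y,z),y,z],1)
        print('turn deg',np.degrees(Ro.from_matrix(R.T@T).as_rotvec()).round(2),'units',(np.degrees(Ro.from_matrix(R.T@T).as_rotvec())/8).round(2),'shift after turn',(T.T@(np.array(target)-s['ee_pos'])/.04).round(2))
E
python3 - <<'E'
from h import *
go([.586,.173,.22],3.5)
for n in ['scene0','side0']:
    z=np.load(n+'.npz');P=z['P'].reshape(-1,3);hsv=cv2.cvtColor(z['im'],cv2.COLOR_RGB2HSV).reshape(-1,3)
    m=(hsv[:,0]>105)&(hsv[:,0]<125)&(hsv[:,1]>150)&(P[:,2]>.015)&(P[:,2]<.06)&(P[:,0]>.3)&(P[:,0]<.6)&(abs(P[:,1])<.3)
    print('blue',cv2.minAreaRect(P[m][:,:2].astype(np.float32)),np.percentile(P[m][:,2],98))
    for f in np.arange(0,1.01,.1):
        c=np.array([.158,.63])*(1-f)+np.array([.586,.173])*f
        q=P[(np.hypot(*(P[:,:2]-c).T)<.12)&(P[:,2]<.5)]
        print(c.round(2),len(q),q[:,2].max().round(3) if len(q) else None,end=';')
    print()
E
```

```text
t 0.1 pos [0.1581 0.63   0.2216] F [-0.3  -0.12  0.31] gap 0.087 shift units [-13.16  -8.48   0.06]
R [[-0.97, 0.243, -0.0], [0.243, 0.97, -0.002], [-0.0, -0.002, -1.0]] y-heading 75.92
turn deg [-8.000e-02  7.000e-02  7.242e+01] units [-0.01  0.01  9.05] shift after turn [-12.06   9.98   0.04]
blue ((0.4032243490219116, 0.16966602206230164), (0.11241964995861053, 0.10235404968261719), 41.92325210571289) 0.03649680070897226
[0.16 0.63] 4751 0.367;[0.2  0.58] 4654 0.367;[0.24 0.54] 3626 0.367;[0.29 0.49] 2654 0.331;[0.33 0.45] 2730 0.005;[0.37 0.4 ] 2714 0.005;[0.41 0.36] 2333 0.036;[0.46 0.31] 1907 0.149;[0.5  0.26] 3692 0.151;[0.54 0.22] 6198 0.151;[0.59 0.17] 7438 0.151;
blue ((0.40088364481925964, 0.17079684138298035), (0.11241572350263596, 0.09674450755119324), 42.2606201171875) 0.03735978092811945
[0.16 0.63] 3148 0.316;[0.2  0.58] 4071 0.316;[0.24 0.54] 4229 0.316;[0.29 0.49] 4224 0.007;[0.33 0.45] 4228 0.007;[0.37 0.4 ] 4238 0.007;[0.41 0.36] 4085 0.069;[0.46 0.31] 4224 0.151;[0.5  0.26] 4823 0.151;[0.54 0.22] 5109 0.151;[0.59 0.17] 5396 0.151;
```

Call:
{"name": "play_rows", "arguments": {"moves": [[[-0.94,-0.61,0,0,0,0,1],[-0.94,-0.61,0,0,0,0,1],[-0.94,-0.61,0,0,0,0,1],[-0.94,-0.61,0,0,0,0,1],[-0.94,-0.61,0,0,0,0,1],[-0.94,-0.61,0,0,0,0,1],[-0.94,-0.61,0,0,0,0,1],[-0.94,-0.61,0,0,0,0,1]]]}}

```text
t: 1.1
ee_pos: [0.4031, 0.3666, 0.2222]
eef_rot: [-0.385, -3.118, 0.0]
wrist_force: [0.3, 0.0, -0.9]
finger_gap: 0.0869
finger_force: 0.0
```

Call:
{"name": "play_rows", "arguments": {"moves": [[[-0.94,-0.61,0,0,0,0,1],[-0.94,-0.61,0,0,0,0,1],[-0.94,-0.61,0,0,0,0,1],[-0.94,-0.61,0,0,0,0,1],[-0.94,-0.61,0,0,0,0,1],[-0.94,-0.61,0,0,0,0,1],[0,0,0,0,0,1,0.6],[0,0,0,0,0,1,0.5]]]}}

```text
t: 2.1
ee_pos: [0.5858, 0.1701, 0.2219]
eef_rot: [-0.825, -3.03, 0.001]
wrist_force: [-1.0, 0.1, 0.3]
finger_gap: 0.0742
finger_force: 0.0
```

Call:
{"name": "play_rows", "arguments": {"moves": [[[0,0,0,0,0,1,0.45],[0,0,0,0,0,1,0.45],[0,0,0,0,0,1,0.45],[0,0,0,0,0,1,0.45],[0,0,0,0,0,1,0.45],[0,0,0,0,0,1,0.45],[0,0,0,0,0,1,0.45],[0,0,0,0,0,0,0.45]]]}}

```text
t: 3.1
ee_pos: [0.5854, 0.171, 0.2221]
eef_rot: [-2.142, -2.297, 0.001]
wrist_force: [-0.5, -0.2, 0.5]
finger_gap: 0.0393
finger_force: 0.0
```

```bash
python3 - <<'E'
from h import *
go([.586,.173,.22],3.5)
im,d,P,c=take('wrist','w1'); print(np.round(c['extrinsics'],3).tolist())
E
```

```text
t 3.1 pos [0.5854 0.171  0.2221] F [-0.51 -0.24  0.47] gap 0.0393 shift units [0.05 0.02 0.05]
R [[-0.07, 0.998, -0.001], [0.998, 0.07, -0.0], [-0.0, -0.001, -1.0]] y-heading 4.0
turn deg [-0.04  0.02  0.5 ] units [-0.01  0.    0.06] shift after turn [0.05 0.02 0.05]
[[0.998, 0.067, 0.02, 0.581], [0.07, -0.957, -0.283, 0.248], [-0.0, 0.284, -0.959, 0.383], [0.0, 0.0, 0.0, 1.0]]
```

View pics/w1.png

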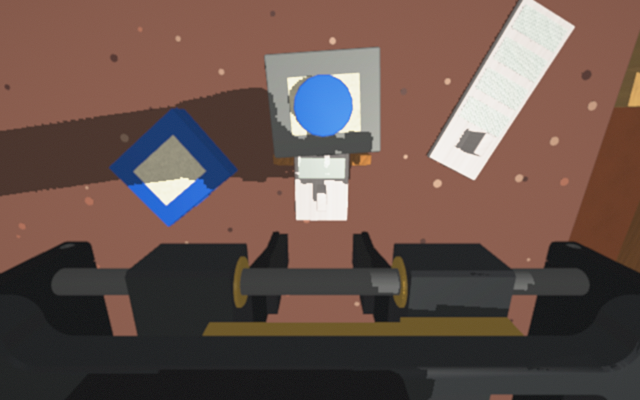

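The wrist view shows the plate at columns 295–348, rows 155–220, with the tab near (320,195). The posts are at (280,160) and (362,160), and the gripper is clear of all of it. Now I'll fit the tray's lines.

```bash
cat > t.py <<'E'
from h import *
import sys
z=np.load(sys.argv[1]+'.npz'); P=z['P'];hsv=cv2.cvtColor(z['im'],cv2.COLOR_RGB2HSV)
r0,r1,c0,c1=map(int,sys.argv[2:6])
K=z['K'];E=z['E']
def ray(u,v,h):
    d=E[:3,:3]@np.array([(u-K[2])/K[0],(v-K[3])/K[1],1]); return E[:3,3]+d*(h-E[2,3])/d[2]
L=[];Rr=[]
sat=hsv[:,:,1]<60
for v in range(r0,r1):
    m=np.where(sat[v,c0:c1]&(hsv[v,c0:c1,2]>120))[0]+c0
    if len(m)>20: L.append(ray(m.min()-.5,v,.01));Rr.append(ray(m.max()+.5,v,.01))
for n,a in [('L',L),('R',Rr)]:
    a=np.array(a); k=np.polyfit(a[:,1],a[:,0],1); res=a[:,0]-np.polyval(k,a[:,1]); k=np.polyfit(a[abs(res)<.001,1],a[abs(res)<.001,0],1)
    print(n,len(a),'heading deg',90-np.degrees(np.arctan(k[0])),'x at y=.15,.175',np.polyval(k,[.15,.175]).round(4),'y range',a[:,1].min().round(4),a[:,1].max().round(4))
F=[]
for u in range(c0+20,c1-20):
    m=np.where(sat[r0:r1+30,u]&(hsv[r0:r1+30,u,2]>120))[0]+r0
    if len(m): F.append(ray(u,m.max()+.5,.01))
F=np.array(F);k=np.polyfit(F[:,0],F[:,1],1);print('front slope deg',np.degrees(np.arctan(k[0])),'y at x mean',F[:,0].mean(),np.median(F[:,1]))
q=P.reshape(-1,3);m=(q[:,2]>.042)&(q[:,2]<.05)&(q[:,1]<.195)&(q[:,1]>.15)&(abs(q[:,0]-.585)<.03)
print('tabtop',m.sum(),cv2.minAreaRect(q[m][:,:2].astype(np.float32)),q[m].mean(0))
m=m.reshape(P.shape[:2]); v,u=np.where(m); print('px',u.min(),u.max(),v.min(),v.max())
E
python3 t.py w1 170 215 280 365
```

```text
L 45 heading deg 92.59833126813948 x at y=.15,.175 [0.554  0.5529] y range 0.1172 0.1777
R 45 heading deg 95.56639407676509 x at y=.15,.175 [0.6246 0.6222] y range 0.1223 0.1825
front slope deg 2.9686859539235306 y at x mean 0.5934214236789445 0.11059405380312837
tabtop 99 ((0.5880312323570251, 0.15659451484680176), (0.010942436754703522, 0.012214827351272106), 4.229153156280518) [0.5880883  0.15641093 0.04456806]
px 316 325 189 199
```

```bash
python3 - <<'E'
from h import *
z=np.load('w1.npz');P=z['P']
for v in range(176,224,3): print(v,P[v,321].round(4), P[v,312].round(3)[2],P[v,330].round(3)[2])
for n in ['scene0','side0']:
    q=np.load(n+'.npz')['P'].reshape(-1,3);m=(q[:,2]>.043)&(q[:,2]<.049)&(q[:,1]<.19)&(q[:,1]>.12)&(abs(q[:,0]-.588)<.02)
    print(n,m.sum(),cv2.minAreaRect(q[m][:,:2].astype(np.float32)))
im=cv2.imread('pics/w1.png')[140:230,270:370];cv2.imwrite('pics/w1c.png',cv2.resize(im,None,fx=6,fy=6,interpolation=0))
E
```

```text
176 [0.5877 0.172  0.0091] 0.008 0.01
179 [0.588  0.1678 0.0084] 0.009 0.01
182 [0.5883 0.1639 0.0091] 0.007 0.008
185 [0.5883 0.1625 0.0202] 0.009 0.009
188 [0.5883 0.1621 0.0344] 0.009 0.009
191 [0.5883 0.1611 0.0453] 0.01 0.009
194 [0.5886 0.1572 0.0447] 0.009 0.009
197 [0.5889 0.1532 0.0441] 0.009 0.01
200 [0.5892 0.1498 0.0451] 0.008 0.009
203 [0.5894 0.1458 0.0444] 0.008 0.008
206 [0.5897 0.1424 0.0459] 0.008 0.008
209 [0.59   0.1378 0.0435] 0.007 0.009
212 [0.5912 0.122  0.0082] 0.008 0.007
215 [0.5915 0.1178 0.0085] 0.008 0.01
218 [0.5918 0.1136 0.0088] 0.008 0.009
221 [ 0.5925  0.105  -0.0027] -0.002 -0.0
scene0 52 ((0.5882081985473633, 0.1494266390800476), (0.01382489874958992, 0.025749318301677704), 5.117536544799805)
side0 36 ((0.5871623158454895, 0.14944930374622345), (0.01209962461143732, 0.027622774243354797), 5.710209846496582)
```

View pics/w1c.png

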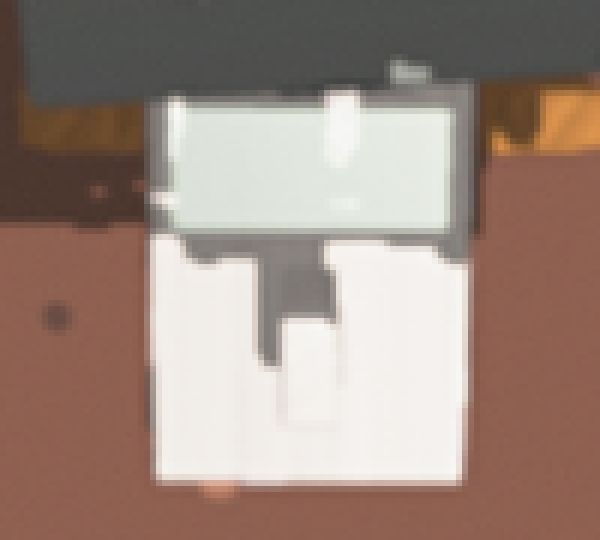

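The tab runs from about (316,191) to (326,210) in the full wrist frame, centred at (0.589, 0.1495), heading about 94°. All views agree and the tool is already aligned. Descending.

```bash
python3 - <<'E'
from h import *
go([.589,.1495,.017],4.0)
# bar face/top edges
for n,(a,b,c,d) in [('scene0',(255,185,290,240)),('side0',(312,240,365,284))]:
    z=np.load(n+'.npz');P=z['P'][b:d,a:c].reshape(-1,3);h=cv2.cvtColor(z['im'],cv2.COLOR_RGB2HSV)[b:d,a:c].reshape(-1,3)
    m=(h[:,0]<20)&(h[:,1]>100)&(P[:,2]>.012)&(P[:,2]<.03); q=P[m]
    a0=cv2.fitLine(q[:,:2].astype(np.float32),cv2.DIST_L2,0,.01,.01).ravel(); dr=a0[:2]*np.sign(a0[0]); nn=np.array([-dr[1],dr[0]])
    s=q[:,:2]@dr; w=q[:,:2]@nn
    print(n,'dir deg',np.degrees(np.arctan2(dr[1],dr[0])),'along',np.percentile(s,[0,1,99,100]).round(4),'normal',np.percentile(w,[0,2,98,100]).round(4),'z',np.percentile(q[:,2],[1,99]))
    mid=(np.percentile(s,.5)+np.percentile(s,99.5))/2; print('face mid',mid*dr+np.percentile(w,98)*nn)
E
```

```text
t 3.15 pos [0.5854 0.1711 0.2222] F [-0.11  0.04  0.33] gap 0.039 shift units [-0.54  0.06  5.13]
R [[-0.071, 0.997, -0.001], [0.997, 0.071, -0.0], [-0.0, -0.001, -1.0]] y-heading 4.08
turn deg [-0.04  0.01  0.08] units [-0.    0.    0.01] shift after turn [-0.55  0.05  5.13]
scene0 dir deg -3.998539 along [0.4716 0.4737 0.6094 0.6106] normal [-0.1257 -0.1249 -0.1111 -0.111 ] z [0.0138154  0.02061873]
face mid [ 0.53268488 -0.14862155]
side0 dir deg -4.124378 along [0.4685 0.4695 0.6077 0.6088] normal [-0.125  -0.1243 -0.1095 -0.1086] z [0.01224468 0.02164888]
face mid [ 0.52920597 -0.14796197]
```

Call:
{"name": "play_rows", "arguments": {"moves": [[[-0.53,0.13,0,0,0,0,0.45],[0,0,1,0,0,0,0.45],[0,0,1,0,0,0,0.45],[0,0,1,0,0,0,0.45],[0,0,0.6,0,0,0,0.45],[0,0,0,0,0,0,0.45]]]}}

```text
t: 3.9
ee_pos: [0.5905, 0.1498, 0.0764]
eef_rot: [-2.141, -2.297, 0.007]
wrist_force: [-0.4, 0.3, 0.1]
finger_gap: 0.0397
finger_force: 0.0
```

```bash
python3 - <<'E'
from h import *
go([.589,.1495,.017],4.0)
E
```

```text
t 3.9 pos [0.5905 0.1498 0.0764] F [-0.37  0.33  0.14] gap 0.0397 shift units [-0.   -0.03  1.48]
R [[-0.07, 0.998, -0.004], [0.998, 0.07, -0.002], [-0.001, -0.004, -1.0]] y-heading 4.02
turn deg [-0.26  0.08  0.02] units [-0.03  0.01  0.  ] shift after turn [-0.01 -0.04  1.48]
```

Call:
{"name": "play_rows", "arguments": {"moves": [[[0,-0.03,0.6,0,0,0,0.45],[0,0,0.6,0,0,0,0.35],[0,0,0.27,0,0,0,0.25],[0,0,0,0,0,0,0.2]]]}}

```text
t: 4.4
ee_pos: [0.5913, 0.1502, 0.0201]
eef_rot: [-2.144, -2.297, -0.0]
wrist_force: [-0.1, -0.6, 0.5]
finger_gap: 0.0208
finger_force: 0.0
```

```bash
python3 - <<'E'
from h import *
go([.589,.1495,.017],4.0)
im,d,P,c=take('wrist','w2')
cv2.imwrite('pics/w2c.png',cv2.resize(im[130:330,220:430,::-1],None,fx=2.8,fy=2.8))
E
```

```text
t 4.4 pos [0.5913 0.1502 0.0201] F [-0.11 -0.63  0.48] gap 0.0208 shift units [-0.01 -0.06  0.08]
R [[-0.069, 0.998, 0.0], [0.998, 0.069, 0.0], [0.0, 0.0, -1.0]] y-heading 3.94
turn deg [ 0.   -0.   -0.06] units [ 0.   -0.   -0.01] shift after turn [-0.01 -0.06  0.08]
```

View pics/w2c.png

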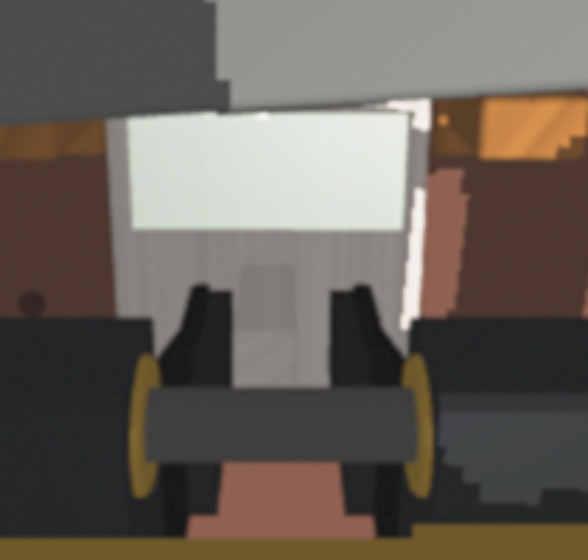

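The fingers straddle the tab with their inner faces at 232 and 330 in the crop and the tab at 239–296. The tool needs to shift about 2.7 mm toward −x, after which I'll close.

Call:
{"name": "play_rows", "arguments": {"moves": [[[0,-0.07,0.03,0,0,0,0.24],[0,0,0,0,0,0,0.2],[0,0,0,0,0,0,0.15],[0,0,0,0,0,0,0.1],[0,0,0,0,0,0,0],[0,0,0,0,0,0,0]]]}}

```text
t: 5.2
ee_pos: [0.5883, 0.1501, 0.0188]
eef_rot: [-2.144, -2.296, -0.0]
wrist_force: [-1.5, -1.1, 1.9]
finger_gap: 0.012
finger_force: 30.0
```

```bash
python3 - <<'E'
from h import *
go([.589,.1495,.017],4.0); print(status.read_state()['moment'],status.read_state()['finger_force'])
E
```

```text
t 5.2 pos [0.5883 0.1501 0.0188] F [-1.55 -1.14  1.87] gap 0.012 shift units [-0.02  0.02  0.05]
R [[-0.068, 0.998, 0.0], [0.998, 0.068, 0.0], [0.0, 0.0, -1.0]] y-heading 3.91
turn deg [ 0.   -0.02 -0.09] units [ 0.   -0.   -0.01] shift after turn [-0.02  0.02  0.05]
[-0.10741113  0.29460829 -0.0321599 ] 29.999037855304778
```

Call:
{"name": "play_rows", "arguments": {"moves": [[[-0.05,0,0,0,0,0,0],[-0.1,0,0,0,0,0,0],[-0.1,0,0,0,0,0,0]]]}}

```text
t: 5.58
ee_pos: [0.589, 0.1444, 0.0189]
eef_rot: [-2.139, -2.297, -0.007]
wrist_force: [-0.3, 9.0, 0.7]
finger_gap: 0.0118
finger_force: 30.0
```

Call:
{"name": "play_rows", "arguments": {"moves": [[[-0.1,0,0,0,0,0,0],[-0.1,0,0,0,0,0,0]]]}}

```text
t: 5.82
ee_pos: [0.5895, 0.138, 0.0188]
eef_rot: [-2.137, -2.297, -0.009]
wrist_force: [-0.7, 10.5, 1.6]
finger_gap: 0.0115
finger_force: 30.0
```

Call:
{"name": "play_rows", "arguments": {"moves": [[[-0.1,0,0,0,0,0,0],[-0.1,0,0,0,0,0,0],[-0.1,0,0,0,0,0,0]]]}}

```text
t: 6.2
ee_pos: [0.5903, 0.1265, 0.0189]
eef_rot: [-2.137, -2.297, -0.009]
wrist_force: [0.5, 10.9, 2.6]
finger_gap: 0.0116
finger_force: 30.0
```

```bash
python3 - <<'E'
from h import *
go([.589,.1495,.017],4.0); print(status.read_state()['moment'])
im,d,P,c=take('wrist','w3'); take('scene','s3')
cv2.imwrite('pics/w3c.png',np.hstack([cv2.resize(im[130:330,220:430,::-1],None,fx=2,fy=2),cv2.resize(cv2.imread('pics/s3.png')[140:250,370:500],(400,400))]))
E
```

```text
t 6.2 pos [0.5903 0.1265 0.0189] F [ 0.47 10.94  2.6 ] gap 0.0116 shift units [0.58 0.01 0.05]
R [[-0.072, 0.997, 0.001], [0.997, 0.072, 0.007], [0.007, 0.001, -1.0]] y-heading 4.16
turn deg [ 0.07 -0.39  0.16] units [ 0.01 -0.05  0.02] shift after turn [0.58 0.01 0.05]
[ 1.9762481   0.25863047 -0.0378321 ]
```

View pics/w3c.png

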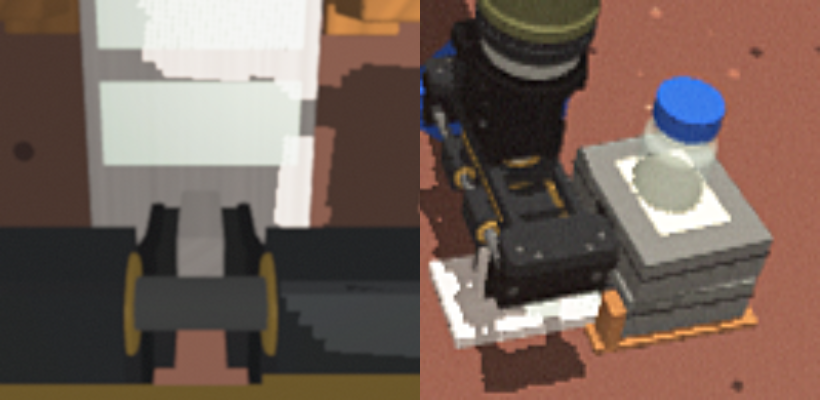

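The tray is coming out with a second slide emerging, and the stack is unmoved behind the posts. Lateral force is near zero, so I'll carry on.

Call:
{"name": "play_rows", "arguments": {"moves": [[[-0.12,0,0,0,0,0,0],[-0.12,0,0,0,0,0,0],[-0.12,0,0,0,0,0,0],[-0.12,0,0,0,0,0,0]]]}}

```text
t: 6.8
ee_pos: [0.5916, 0.108, 0.0189]
eef_rot: [-2.136, -2.298, -0.009]
wrist_force: [0.1, 12.2, 1.4]
finger_gap: 0.0115
finger_force: 30.0
```

Call:
{"name": "play_rows", "arguments": {"moves": [[[-0.12,0,0,0,0,0,0],[-0.12,0,0,0,0,0,0],[-0.12,0,0,0,0,0,0],[-0.12,0,0,0,0,0,0]]]}}

```text
t: 7.3
ee_pos: [0.5929, 0.0904, 0.0188]
eef_rot: [-2.134, -2.297, -0.011]
wrist_force: [-2.2, 15.4, 1.1]
finger_gap: 0.0122
finger_force: 30.0
```

```bash
python3 - <<'E'
from h import *
go([.589,.1495,.017],4.0); print(status.read_state()['moment'])
E
```

```text
t 7.3 pos [0.5929 0.0904 0.0188] F [-2.18 15.43  1.1 ] gap 0.0122 shift units [1.48 0.01 0.06]
R [[-0.074, 0.997, 0.0], [0.997, 0.074, 0.009], [0.009, 0.001, -1.0]] y-heading 4.23
turn deg [ 0.06 -0.54  0.23] units [ 0.01 -0.07  0.03] shift after turn [1.48 0.01 0.05]
[ 2.83459335  0.27470671 -0.00992308]
```

```bash
python3 - <<'E'
from h import *
im,d,P,c=take('wrist','w4')
hsv=cv2.cvtColor(im,cv2.COLOR_RGB2HSV)
o=(hsv[:,:,0]<22)&(hsv[:,:,1]>150)&(hsv[:,:,2]>90)
# orange by height
for t,lo,hi in [('rail',.003,.009),('post',.031,.039)]:
    m=o&(P[:,:,2]>lo)&(P[:,:,2]<hi)&(abs(P[:,:,0]-.58)<.09)&(P[:,:,1]>.1)&(P[:,:,1]<.3)
    for s in (-1,1):
        q=P[m&((P[:,:,0]-.585)*s>0)]
        if len(q)>5: print(t,s,len(q),cv2.minAreaRect(q[:,:2].astype(np.float32)),q[:,2].mean())
m=(P[:,:,2]>.006)&(P[:,:,2]<.014)&(P[:,:,1]>.13)&(P[:,:,1]<.185)&(abs(P[:,:,0]-.59)<.06)&(hsv[:,:,1]<70)
for y in np.arange(.135,.19,.01):
    q=P[m&(abs(P[:,:,1]-y)<.004)][:,0]; 
    if len(q): print(round(y,3),len(q),np.percentile(q,[.5,99.5]).round(4))
cv2.imwrite('pics/w4c.png',cv2.resize(im[60:260,200:450,::-1],None,fx=3,fy=3))
E
```

```text
rail -1 619 ((0.5391457080841064, 0.19178013503551483), (0.021533286198973656, 0.018642999231815338), 3.79496693611145) 0.004764452326177252
rail 1 523 ((0.6342599987983704, 0.1970633566379547), (0.021828243508934975, 0.016319826245307922), 3.2098379135131836) 0.004747368582354468
post -1 1194 ((0.5380281209945679, 0.19371050596237183), (0.019824422895908356, 0.011509351432323456), 2.464444160461426) 0.03449771632853406
post 1 1185 ((0.6352164149284363, 0.20045331120491028), (0.020227763801813126, 0.011337706819176674), 3.5834462642669678) 0.034625275875761585
0.135 1551 [0.5557 0.6248]
0.145 1601 [0.5551 0.6241]
0.155 1697 [0.5543 0.6234]
0.165 1785 [0.5536 0.6226]
0.175 1865 [0.5529 0.6219]
0.185 977 [0.5525 0.6212]
```

View pics/w4c.png

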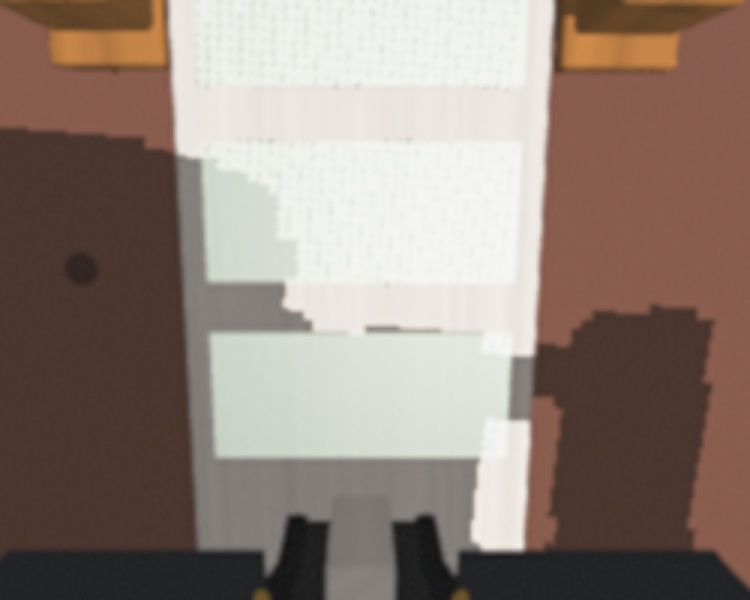

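Posts are visible at both sides (crop (105,45) and (620,45)), and the tray is roughly centred between the rails with small gaps left and right. The rack heads about 93.6°, so I'm biasing slightly toward −x and continuing slowly.

Call:
{"name": "play_rows", "arguments": {"moves": [[[-0.08,-0.008,0,0,0,0.02,0],[-0.08,-0.004,0,0,0,0.02,0],[-0.08,-0.004,0,0,0,0,0]]]}}

```text
t: 7.72
ee_pos: [0.5929, 0.0824, 0.0189]
eef_rot: [-2.138, -2.292, -0.013]
wrist_force: [-1.3, 17.5, 1.5]
finger_gap: 0.0113
finger_force: 30.0
```

Call:
{"name": "play_rows", "arguments": {"moves": [[[-0.08,-0.001,0,0,0,0,0],[-0.08,-0.001,0,0,0,0,0],[-0.08,-0.001,0,0,0,0,0]]]}}

```text
t: 8.1
ee_pos: [0.5934, 0.0734, 0.0189]
eef_rot: [-2.138, -2.292, -0.014]
wrist_force: [-0.6, 19.1, 1.3]
finger_gap: 0.0117
finger_force: 30.0
```

```bash
python3 - <<'E'
from h import *
go([.589,.1495,.017],3.7); print(status.read_state()['moment'])
for n in ['scene','side']:
    im,d,P,c=take(n,n+'4');q=P.reshape(-1,3);h=cv2.cvtColor(im,cv2.COLOR_RGB2HSV).reshape(-1,3)
    m=(q[:,2]>.066)&(q[:,2]<.086)&(h[:,1]<80)&(abs(q[:,0]-.584)<.06)&(abs(q[:,1]-.262)<.05); r=q[m]
    A=np.c_[r[:,:2]-[.584,.26],np.ones(len(r))];print(n,len(r),'plane',np.linalg.lstsq(A,r[:,2],rcond=None)[0].round(4),cv2.minAreaRect(r[:,:2].astype(np.float32)))
E
```

```text
t 8.1 pos [0.5934 0.0734 0.0189] F [-0.62 19.06  1.28] gap 0.0117 shift units [1.9  0.02 0.07]
R [[-0.07, 0.998, 0.0], [0.998, 0.07, 0.012], [0.012, 0.001, -1.0]] y-heading 3.99
turn deg [ 0.06 -0.67  0.29] units [ 0.01 -0.08  0.04] shift after turn [1.9  0.01 0.05]
[ 3.57501506  0.27072601 -0.02853638]
scene 974 plane [-0.0324 -0.0108  0.0787] ((0.5869871973991394, 0.2581680119037628), (0.1111387386918068, 0.09707046300172806), 2.9635908603668213)
side 647 plane [0.0155 0.0009 0.0777] ((0.5836883783340454, 0.25924253463745117), (0.11830250173807144, 0.09538792818784714), 0.9040488004684448)
```

Call:
{"name": "play_rows", "arguments": {"moves": [[[0,0,0,0,-0.08,0,0],[0,0,0,0,0,0,0]]]}}

```text
t: 8.45
ee_pos: [0.5934, 0.0722, 0.0188]
eef_rot: [2.143, 2.295, 0.0]
wrist_force: [-1.3, 14.4, 1.5]
finger_gap: 0.0119
finger_force: 30.0
```

```bash
python3 - <<'E'
from h import *
go([.589,.1495,.017],3.7); print(status.read_state()['moment'])
im,d,P,c=take('wrist','w5'); h=cv2.cvtColor(im,cv2.COLOR_RGB2HSV)
m=(P[:,:,2]>.004)&(P[:,:,2]<.018)&(P[:,:,1]>.1)&(P[:,:,1]<.18)&(abs(P[:,:,0]-.59)<.03)
r=P[m];print('plate plane',np.linalg.lstsq(np.c_[r[:,:2]-[.59,.14],np.ones(len(r))],r[:,2],rcond=None)[0].round(4))
m=(P[:,:,2]>-.02)&(P[:,:,2]<.004)&(P[:,:,1]>.1)&(P[:,:,1]<.18)&(abs(P[:,:,0]-.59)<.13)
r=P[m];print('counter',np.linalg.lstsq(np.c_[r[:,:2]-[.59,.14],np.ones(len(r))],r[:,2],rcond=None)[0].round(4))
for y in np.arange(.12,.2,.01):
    m=(P[:,:,2]>.004)&(P[:,:,2]<.018)&(abs(P[:,:,1]-y)<.004)&(abs(P[:,:,0]-.59)<.06)&(h[:,:,1]<70);q=P[m][:,0]
    if len(q): print(round(y,3),len(q),np.percentile(q,[.5,99.5]).round(4))
E
```

```text
t 8.45 pos [0.5934 0.0722 0.0188] F [-1.33 14.43  1.49] gap 0.0119 shift units [1.94 0.02 0.04]
R [[-0.068, 0.998, 0.001], [0.998, 0.068, -0.001], [-0.001, 0.001, -1.0]] y-heading 3.92
turn deg [0.06 0.05 0.22] units [0.01 0.01 0.03] shift after turn [1.94 0.01 0.05]
[3.51633205 0.33341537 0.02869796]
plate plane [-0.0001 -0.      0.009 ]
counter [ 0.0002  0.0007 -0.0013]
0.12 1585 [0.5563 0.6253]
0.13 1628 [0.5556 0.6246]
0.14 1731 [0.5549 0.6239]
0.15 1823 [0.5542 0.6234]
0.16 1922 [0.5536 0.6226]
0.17 2038 [0.5529 0.6219]
0.18 2145 [0.5523 0.6214]
0.19 2241 [0.5515 0.6206]
0.2 2541 [0.5488 0.6199]
```

Call:
{"name": "play_rows", "arguments": {"moves": [[[-0.08,0.005,0,0,0,0.03,0],[-0.08,0.005,0,0,0,0,0],[-0.08,0,0,0,0,0,0]]]}}

```text
t: 8.88
ee_pos: [0.5945, 0.0581, 0.0188]
eef_rot: [2.147, 2.287, -0.006]
wrist_force: [-0.1, 5.8, 1.5]
finger_gap: 0.0116
finger_force: 30.0
```

Call:
{"name": "play_rows", "arguments": {"moves": [[[-0.1,0,0,0,0,0,0],[-0.1,0,0,0,0,0,0],[-0.1,0,0,0,0,0,0]]]}}

```text
t: 9.25
ee_pos: [0.5953, 0.0408, 0.0188]
eef_rot: [2.15, 2.279, -0.011]
wrist_force: [0.1, 3.2, 0.9]
finger_gap: 0.0117
finger_force: 30.0
```

```bash
cat > w.py <<'E'
from h import *
import sys
go([.589,.0,.017],3.6); print(status.read_state()['moment'].round(2))
for n in ['scene','side']:
    im,d,P,c=take(n,n+sys.argv[1]);q=P.reshape(-1,3);h=cv2.cvtColor(im,cv2.COLOR_RGB2HSV).reshape(-1,3)
    m=(q[:,2]>.06)&(q[:,2]<.086)&(h[:,1]<80)&(abs(q[:,0]-.584)<.06)&(abs(q[:,1]-.262)<.05); r=q[m]
    A=np.c_[r[:,:2]-[.584,.26],np.ones(len(r))];print(n,len(r),'plane',np.linalg.lstsq(A,r[:,2],rcond=None)[0].round(4),np.round(cv2.minAreaRect(r[:,:2].astype(np.float32))[0],4))
im,d,P,c=take('wrist','w'+sys.argv[1]); h=cv2.cvtColor(im,cv2.COLOR_RGB2HSV)
for y in np.arange(.09,.2,.015):
    m=(P[:,:,2]>.004)&(P[:,:,2]<.018)&(abs(P[:,:,1]-y)<.004)&(abs(P[:,:,0]-.59)<.06)&(h[:,:,1]<70);q=P[m][:,0]
    if len(q): print(round(y,3),len(q),np.percentile(q,[.5,99.5]).round(4))
E
python3 w.py 6
```

```text
t 9.25 pos [0.5953 0.0408 0.0188] F [0.07 3.22 0.9 ] gap 0.0117 shift units [-1.01 -0.22  0.06]
R [[-0.058, 0.998, 0.001], [0.998, 0.058, -0.011], [-0.011, 0.0, -1.0]] y-heading 3.34
turn deg [ 0.02  0.62 -0.26] units [ 0.    0.08 -0.03] shift after turn [-1.01 -0.22  0.05]
[1.15 0.06 0.  ]
scene 1029 plane [-0.0429 -0.0115  0.075 ] [0.5862 0.2585]
side 661 plane [ 0.0182 -0.0029  0.0739] [0.5839 0.2589]
0.09 1597 [0.5587 0.6276]
0.105 1729 [0.5576 0.6267]
0.12 1858 [0.5566 0.6259]
0.135 2043 [0.556 0.625]
0.15 2198 [0.5551 0.6242]
0.165 2436 [0.5542 0.6232]
```

The stack has sunk its 4 mm on to the rails and stays flat, and drag is down to 3 N. I'll take out the pitch and keep drawing.

Call:
{"name": "play_rows", "arguments": {"moves": [[[0,0,0,0,0.07,0,0],[-0.1,0,0,0,0,0,0],[-0.1,0,0,0,0,0,0],[-0.1,0,0,0,0,0,0],[-0.1,0,0,0,0,0,0],[-0.1,0,0,0,0,0,0],[-0.1,0,0,0,0,0,0],[-0.1,0,0,0,0,0,0]]]}}

```text
t: 10.4
ee_pos: [0.5967, 0.0128, 0.0188]
eef_rot: [2.155, 2.285, -0.001]
wrist_force: [-0.0, 3.6, 1.7]
finger_gap: 0.0119
finger_force: 30.0
```

Call:
{"name": "play_rows", "arguments": {"moves": [[[-0.1,0,0,0,0,0,0],[-0.1,0,0,0,0,0,0],[-0.1,0,0,0,0,0,0],[-0.1,0,0,0,0,0,0]]]}}

```text
t: 10.9
ee_pos: [0.5977, -0.0032, 0.0189]
eef_rot: [2.155, 2.285, -0.001]
wrist_force: [-0.7, 4.0, 2.4]
finger_gap: 0.0112
finger_force: 30.0
```

```bash
python3 w.py 7; python3 - <<'E'
from h import *
go([.5335,-.085,.017],-4.05)
z=np.load('w7.npz');P=z['P'];h=cv2.cvtColor(z['im'],cv2.COLOR_RGB2HSV)
m=(P[:,:,2]>.004)&(P[:,:,2]<.016)&(P[:,:,1]>.03)&(P[:,:,1]<.18)&(abs(P[:,:,0]-.595)<.05)&(h[:,:,1]<70)
print(cv2.minAreaRect(P[m][:,:2].astype(np.float32)))
E
```

```text
t 10.9 pos [ 0.5977 -0.0032  0.0189] F [-0.66  3.96  2.41] gap 0.0112 shift units [ 0.09 -0.21  0.05]
R [[-0.059, 0.998, 0.0], [0.998, 0.059, -0.001], [-0.001, 0.0, -1.0]] y-heading 3.36
turn deg [ 0.    0.08 -0.24] units [ 0.    0.01 -0.03] shift after turn [ 0.09 -0.21  0.05]
[ 0.59  0.07 -0.01]
scene 1033 plane [-0.0449 -0.0113  0.075 ] [0.5866 0.2591]
side 670 plane [ 0.0173 -0.0069  0.0739] [0.5831 0.2584]
0.09 1997 [0.5584 0.6275]
0.105 2168 [0.5575 0.6265]
0.12 2364 [0.5566 0.6257]
0.135 8 [0.6203 0.6252]
t 11.05 pos [ 0.5977 -0.0041  0.0188] F [1.16 1.13 2.36] gap 0.0117 shift units [-1.93 -1.72  0.05]
R [[-0.058, 0.998, 0.0], [0.998, 0.058, -0.003], [-0.003, 0.0, -1.0]] y-heading 3.31
turn deg [0.01 0.14 7.36] units [0.   0.02 0.92] shift after turn [-2.13 -1.46  0.05]
((0.5934887528419495, 0.07881014794111252), (0.07046222686767578, 0.10174687951803207), 3.3505635261535645)
```

Call:
{"name": "play_rows", "arguments": {"moves": [[[-0.24,-0.215,0,0,0,0,0],[-0.24,-0.215,0,0,0,0,0],[-0.24,-0.215,0,0,0,0,0],[-0.24,-0.215,0,0,0,0,0],[-0.24,-0.215,0,0,0,0,0],[-0.24,-0.215,0,0,0,0,0],[-0.24,-0.215,0,0,0,0,0],[-0.24,-0.215,0,0,0,0,0]]]}}

```text
t: 12.05
ee_pos: [0.5327, -0.0844, 0.0188]
eef_rot: [2.155, 2.285, -0.002]
wrist_force: [1.0, 1.3, -1.6]
finger_gap: 0.0118
finger_force: 30.0
```

Call:
{"name": "play_rows", "arguments": {"moves": [[[0,0,0,0,0,0.16,0],[0,0,0,0,0,0.16,0],[0,0,0,0,0,0.16,0],[0,0,0,0,0,0.16,0],[0,0,0,0,0,0.16,0],[0,0,0,0,0,0.12,0],[0,0,0,0,0,0,0]]]}}

```text
t: 12.92
ee_pos: [0.5336, -0.0834, 0.0189]
eef_rot: [2.297, 2.141, -0.001]
wrist_force: [-0.4, 0.4, -2.9]
finger_gap: 0.0118
finger_force: 30.0
```

```bash
cat > b.py <<'E'
from h import *
import sys
go([.5335,-.1106,.0185],-4.05)
T=sys.argv[1]
vis=[]
for n,(a,b,c,d) in [('scene',(255,185,290,240)),('side',(312,240,365,284))]:
    im,dd,P,_=take(n,n+T)
    h=cv2.cvtColor(im,cv2.COLOR_RGB2HSV)
    q=P.reshape(-1,3);hh=h.reshape(-1,3)
    m=(hh[:,1]<70)&(hh[:,2]>90)&(q[:,2]>.005)&(q[:,2]<.015)&(abs(q[:,0]-.54)<.07)&(q[:,1]>-.147)&(q[:,1]<.1)
    r=q[m];print(n,'tray',len(r),np.round(r[:,1].min(),4),cv2.minAreaRect(r[:,:2].astype(np.float32)))
    cv2.imwrite(f'pics/{n}{T}.png',im[:,:,::-1])
im,d,P,c=take('wrist','w'+T); h=cv2.cvtColor(im,cv2.COLOR_RGB2HSV); E=[]
for y in np.arange(-.03,.05,.008):
    m=(P[:,:,2]>.004)&(P[:,:,2]<.018)&(abs(P[:,:,1]-y)<.004)&(abs(P[:,:,0]-.54)<.055)&(h[:,:,1]<70);q=P[m][:,0]
    if len(q)>300: E.append([y,*np.percentile(q,[.5,99.5])])
E=np.array(E); print('tray heading L,R',[90-np.degrees(np.polyfit(E[:,0],E[:,i],1)[0]).round(2) for i in (1,2)],'centre at y=0',np.polyval(np.polyfit(E[:,0],E[:,1:].mean(1),1),0).round(4))
a=cv2.imread(f'pics/scene{T}.png')[150:260,220:380];b=cv2.imread(f'pics/side{T}.png')[190:330,260:420]
cv2.imwrite(f'pics/b{T}.png',np.hstack([cv2.resize(a,(400,275)),cv2.resize(b,(400,275))]))
E
python3 b.py 8
```

```text
t 12.93 pos [ 0.5336 -0.0834  0.0189] F [-0.45  0.44 -2.93] gap 0.0118 shift units [-0.68  0.05  0.01]
R [[0.07, 0.998, 0.0], [0.998, -0.07, -0.001], [-0.001, 0.0, -1.0]] y-heading -4.02
turn deg [0.02 0.07 0.03] units [0.   0.01 0.  ] shift after turn [-0.68  0.05  0.01]
scene tray 1422 -0.1234 ((0.5388695001602173, -0.021904371678829193), (0.19964958727359772, 0.0736602246761322), 86.6419448852539)
side tray 825 -0.124 ((0.5374791026115417, -0.020530223846435547), (0.20371152460575104, 0.07287289202213287), 86.0139389038086)
tray heading L,R [np.float64(85.99), np.float64(86.01)] centre at y=0 0.5402
```

View pics/b8.png

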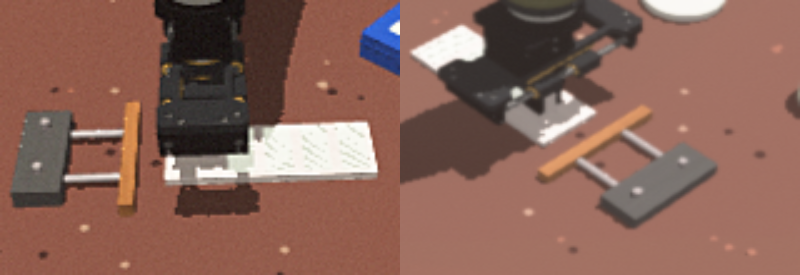

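The front edge sits parallel to the bar with about a 27 mm gap (left panel: tray front x≈165, bar 130), and both headings are about 86°. I'll approach slowly and feel for contact.

Call:
{"name": "play_rows", "arguments": {"moves": [[[-0.11,0.01,0,0,0,0,0],[-0.11,0.01,0,0,0,0,0],[-0.11,0.01,0,0,0,0,0],[-0.1,0.01,0,0,0,0,0],[-0.05,0,0,0,0,0,0]]]}}

```text
t: 13.7
ee_pos: [0.5337, -0.1034, 0.019]
eef_rot: [2.297, 2.141, -0.002]
wrist_force: [1.3, 0.5, -3.3]
finger_gap: 0.0117
finger_force: 30.0
```

Call:
{"name": "play_rows", "arguments": {"moves": [[[-0.03,0,0,0,0,0,0],[-0.03,0,0,0,0,0,0]]]}}

```text
t: 13.95
ee_pos: [0.5336, -0.1052, 0.019]
eef_rot: [2.297, 2.142, -0.001]
wrist_force: [-0.3, 0.4, -4.1]
finger_gap: 0.0115
finger_force: 30.0
```

Call:
{"name": "play_rows", "arguments": {"moves": [[[-0.03,0,0,0,0,0,0],[-0.03,0,0,0,0,0,0]]]}}

```text
t: 14.2
ee_pos: [0.5335, -0.1076, 0.019]
eef_rot: [2.297, 2.142, -0.001]
wrist_force: [0.0, 1.2, -3.6]
finger_gap: 0.0122
finger_force: 30.0
```

The vertical force shows the fingers carrying the tray's weight, so I'll ease down about 1 mm to rest it on the counter.

Call:
{"name": "play_rows", "arguments": {"moves": [[[0,0,0.03,0,0,0,0],[0,0,0.02,0,0,0,0],[0,0,0,0,0,0,0]]]}}

```text
t: 14.58
ee_pos: [0.5335, -0.1079, 0.0188]
eef_rot: [2.298, 2.142, -0.0]
wrist_force: [-6.6, 1.3, 10.6]
finger_gap: 0.0117
finger_force: 30.0
```

Call:
{"name": "play_rows", "arguments": {"moves": [[[-0.03,0,0,0,0,0,0],[-0.03,0,0,0,0,0,0]]]}}

```text
t: 14.82
ee_pos: [0.5335, -0.1079, 0.0188]
eef_rot: [-2.295, -2.142, -0.003]
wrist_force: [-5.9, 6.8, 13.4]
finger_gap: 0.0118
finger_force: 30.0
```

Call:
{"name": "play_rows", "arguments": {"moves": [[[0,0,-0.025,0,0,0,0],[0,0,0,0,0,0,0]]]}}

```text
t: 15.08
ee_pos: [0.5339, -0.1088, 0.0188]
eef_rot: [2.297, 2.143, 0.002]
wrist_force: [-3.0, 4.5, 6.9]
finger_gap: 0.0117
finger_force: 30.0
```

Call:
{"name": "play_rows", "arguments": {"moves": [[[-0.02,0,0,0,0,0,0],[-0.02,0,0,0,0,0,0]]]}}

```text
t: 15.32
ee_pos: [0.5339, -0.1089, 0.0188]
eef_rot: [-2.295, -2.143, -0.003]
wrist_force: [-1.9, 8.5, 7.6]
finger_gap: 0.0118
finger_force: 30.0
```

Call:
{"name": "play_rows", "arguments": {"moves": [[[0,0,-0.02,0,0,0,0],[0,0,0,0,0,0,0]]]}}

```text
t: 15.58
ee_pos: [0.5338, -0.1107, 0.0188]
eef_rot: [2.296, 2.142, 0.001]
wrist_force: [1.5, 5.1, -0.9]
finger_gap: 0.0118
finger_force: 30.0
```

Call:
{"name": "play_rows", "arguments": {"moves": [[[-0.02,0,0,0,0,0,0],[-0.02,0,0,0,0,0,0]]]}}

```text
t: 15.82
ee_pos: [0.5339, -0.1108, 0.0189]
eef_rot: [-2.296, -2.143, -0.003]
wrist_force: [0.8, 9.3, 2.0]
finger_gap: 0.0118
finger_force: 30.0
```

Call:
{"name": "play_rows", "arguments": {"moves": [[[-0.005,0,0,0,0,0,0],[0,0,0,0,0,0,0],[0,0,0,0,0,0,0],[0,0,0,0,0,0,0]]]}}

```text
t: 16.32
ee_pos: [0.5338, -0.1108, 0.0189]
eef_rot: [-2.296, -2.143, -0.003]
wrist_force: [0.8, 8.6, 1.1]
finger_gap: 0.0117
finger_force: 30.0
```

```bash
python3 b.py 9; python3 - <<'E'
from h import *
print(status.read_state()['moment'])
E
```

```text
t 16.32 pos [ 0.5338 -0.1108  0.0189] F [0.77 8.56 1.11] gap 0.0117 shift units [ 0.   -0.01  0.01]
R [[0.069, 0.998, 0.001], [0.998, -0.069, 0.002], [0.002, 0.001, -1.0]] y-heading -3.93
turn deg [ 0.05 -0.11  0.12] units [ 0.01 -0.01  0.01] shift after turn [ 0.   -0.01  0.01]
scene tray 1453 -0.1467 ((0.5382456183433533, -0.04713580757379532), (0.19661709666252136, 0.07334696501493454), 86.0494613647461)
side tray 812 -0.1453 ((0.5368351340293884, -0.04656311869621277), (0.19816835224628448, 0.0710853859782219), 85.92430877685547)
tray heading L,R [np.float64(85.95), np.float64(86.04)] centre at y=0 0.5424
[ 1.49139842 -0.13991923 -0.02880946]
```

View pics/b9.png

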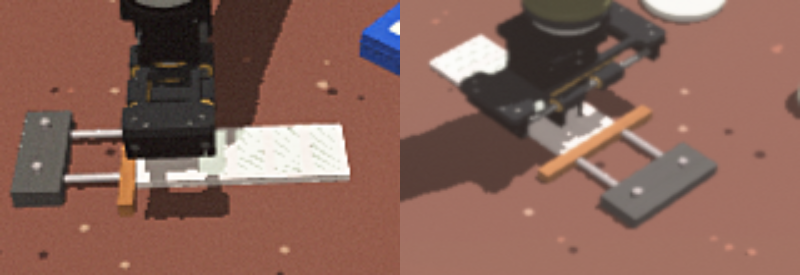

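Contact: the front edge lies on the bar, centred and parallel. A bit more push will make sure the bar, and not just friction, carries at least 3 N.

Call:
{"name": "play_rows", "arguments": {"moves": [[[-0.02,0,0,0,0,0,0],[-0.01,0,0,0,0,0,0],[0,0,0,0,0,0,0],[0,0,0,0,0,0,0],[0,0,0,0,0,0,0]]]}}

```text
t: 17.1
ee_pos: [0.5339, -0.1108, 0.019]
eef_rot: [-2.294, -2.143, -0.004]
wrist_force: [0.4, 10.7, 1.8]
finger_gap: 0.0119
finger_force: 30.0
```

Call:
{"name": "play_rows", "arguments": {"moves": [[[0.03,0,0,0,0,0,0],[0.02,0,0,0,0,0,0],[0,0,0,0,0,0,0]]]}}

```text
t: 17.48
ee_pos: [0.5338, -0.1107, 0.0189]
eef_rot: [2.297, 2.144, 0.002]
wrist_force: [1.8, 7.4, -0.1]
finger_gap: 0.0116
finger_force: 30.0
```

Call:
{"name": "play_rows", "arguments": {"moves": [[[0.02,0,0,0,0,0,0],[0.01,0,0,0,0,0,0],[0,0,0,0,0,0,0]]]}}

```text
t: 17.85
ee_pos: [0.5339, -0.1107, 0.0189]
eef_rot: [2.296, 2.142, 0.001]
wrist_force: [1.7, 5.2, -0.1]
finger_gap: 0.0118
finger_force: 30.0
```

Call:
{"name": "play_rows", "arguments": {"moves": [[[0.02,0,0,0,0,0,0],[0,0,0,0,0,0,0.4],[0,0,0,0,0,0,0.4],[0,0,0,0,0,0,0.4],[0,0,0,0,0,0,0.4]]]}}

```text
t: 18.48
ee_pos: [0.5331, -0.1111, 0.0188]
eef_rot: [2.297, 2.141, -0.002]
wrist_force: [-0.5, -0.1, -0.1]
finger_gap: 0.0336
finger_force: 0.0
```

Call:
{"name": "play_rows", "arguments": {"moves": [[[0,0,-0.5,0,0,0,0.4],[0,0,-1,0,0,0,0.4],[0,0,-1,0,0,0,0.4],[0,0,-1,0,0,0,0.4],[0,0,-1,0,0,0,0.4],[0,0,-1,0,0,0,0.4],[1,0,-0.5,0,0,0,0.4],[0,0,0,0,0,0,0.4]]]}}

```text
t: 19.48
ee_pos: [0.5374, -0.0668, 0.2605]
eef_rot: [2.29, 2.148, 0.005]
wrist_force: [0.5, -0.7, -0.6]
finger_gap: 0.0346
finger_force: 0.0
```

```bash
python3 w.py 10; python3 b.py 10
```

```text
t 19.48 pos [ 0.5374 -0.0668  0.2605] F [ 0.54 -0.67 -0.64] gap 0.0346 shift units [1.74 1.16 6.09]
R [[0.064, 0.998, 0.004], [0.998, -0.064, 0.001], [0.001, 0.004, -1.0]] y-heading -3.68
turn deg [ 0.21 -0.04 -7.28] units [ 0.03 -0.   -0.91] shift after turn [1.59 1.39 6.09]
[-0.08  0.08 -0.02]
scene 1021 plane [-0.0465 -0.0107  0.0751] [0.5872 0.2598]
side 663 plane [ 0.0198 -0.0034  0.0739] [0.584  0.2588]
t 19.62 pos [ 0.5355 -0.0712  0.2582] F [0.59 0.91 0.22] gap 0.0346 shift units [-0.97  0.02  6.  ]
R [[0.07, 0.998, -0.001], [0.998, -0.07, -0.002], [-0.002, -0.001, -1.0]] y-heading -4.03
turn deg [-0.03  0.11  0.02] units [-0.    0.01  0.  ] shift after turn [-0.99  0.02  5.99]
scene tray 1694 -0.1469 ((0.5381402373313904, -0.049050189554691315), (0.20011582970619202, 0.07245219498872757), 85.91516876220703)
side tray 1659 -0.1458 ((0.5376564264297485, -0.045767441391944885), (0.19831989705562592, 0.07337499409914017), 86.04948425292969)
tray heading L,R [np.float64(85.03), np.float64(87.37)] centre at y=0 0.5422
```

View pics/scene10.png

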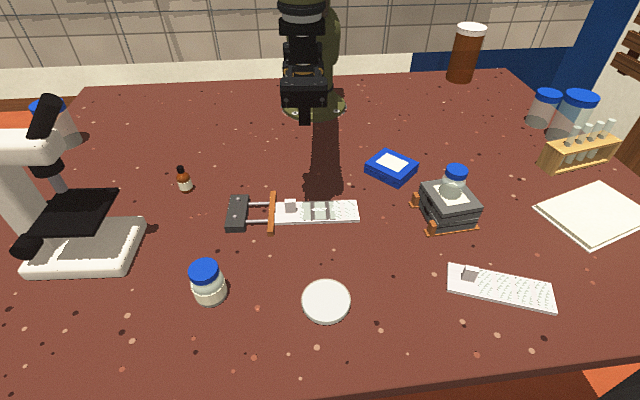

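The tray rests squarely against the bar at (272,212). The stack with its jar still stands in the rack at (450,205), nothing else has moved, and the arm is clear. Handing in.

```bash
python3 -c "
from h import *
print(job.finish_job())"
```

```text
the job is handed in; nothing more can be done
None
```

The job is handed in (verdict not shown): the tray is out, was pressed against the middle of the stop bar with about 9–11 N at the wrist for over a second, and was released square to it. The stack stands on the rails after its 4 mm sink, with the jar perhaps a few mm off in the last picture (I didn't measure it). The drawing pull peaked at 19 N, and the tray briefly came off the counter (its full weight on the fingers) just before the bar until I set it back down.

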